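Clamp a glued blank in the ratchet jig

TASK

The layered wood blank in the gluing jig has to be clamped while its glue sets. Squeeze the red release lever of the blue sliding jaw against the jaw's upright grip, keep it squeezed while you slide the jaw along, pushing the blank up against the metal end stop until the jaw's sprung rubber pad is pressed part of the way in (gently, never pressed right home), then let go so that the lever's pawl drops fully into a notch and the clamp stays tight. Do not disturb the glue bottle, the thread spool or the side cutters.

Things in the scene. Friction and masses are not known exactly. Their poses are not given: they have to be found in the camera images.
- jig: Gluing jig fixed to the table, a plywood bed 124 x 270 x 8 mm (its x, y, z). Origin under the bed's centre on the table, z up; the jaw slides along the jig's y. Two aluminium guide strips along y (inner faces at x = +-28 mm, tops 16 mm above the table) keep the blank straight.
- stop_zone (a point): Middle of the zone where the aluminium end stop (52 x 16 x 30 mm) can be screwed down, jig frame x 0, y 89 mm, on the bed (z 8 mm). Where the stop really stands differs each time and is NOT measured: its face towards the blank lies anywhere from 65 to 113 mm along the jig's y. It is fixed. Axes as the jig's.
- rack_mid (a point): Point on the steel rack, jig frame x -52, y 0, z 22 mm (tooth tops). Square teeth 3 mm thick every 8 mm (5 mm gaps), centres at jig y = -50, -42, ... +46 mm. Behind the first tooth (y -82 to -52 mm) is a wide parking gap, where the pawl sits at the start. Let go between notches, and the pressed pad pushes the jaw back up to 8 mm until the pawl drops in. Axes as the jig's.
- jaw: Blue sliding jaw, moves only along the jig's y (from y -80 to +48 mm, friction about 1 N), axes as the jig's. Origin at table height on the jig's centre line, under the middle of its handle: a fixed blue upright grip (outer face at jaw x = +30 mm, 28 mm wide along y, 30 to 93 mm above the table) and, facing it on the -x side, the red release lever. The pad is on its +y side.
- pad_free (a point): Where the middle of the rubber pad's face is when nothing presses it: jaw x 0, y +40 mm, 23 mm above the table; fixed to the jaw, so it does not show how far the pad is in. The pad (44 mm wide, 22 mm high) gives way 12 mm towards the jaw: 3 N at first touch, rising evenly to about 12.6 N; then it is hard home. Axes as the jig's.
- grip_point (a point): Point on the jaw about midway between the outer faces of fixed grip and lever at rest, jaw x +3, y 0 mm, 78 mm above the table: pinch the handle here from above, closing along the jig's x. 54 mm wide at rest, about 43 mm when squeezed (the fixed grip does not give, so the middle of the squeezed handle is at jaw x about +8 mm). Axes as the jig's.
- release_lever (a joint): Red lever (24 mm wide, top 94 mm above the table, pivot at jaw x -16 mm, 36 mm high), rad. 0 = at rest, pawl down in a notch; 0.28 = squeezed fully to the fixed grip. Spring: 4 N at rest, 8 N squeezed. From 0.19 the steel pawl (3.5 mm thick, over the rack at jaw y 0) clears the teeth; on top of a tooth it reads about 0.16. With the pawl down the jaw is locked both ways.
- blank: Loose block of four light and dark wood layers, 50 x 40 x 28 mm (x, y, z), about 80 g, lying on the bed between the guide strips, between pad and end stop. Origin at the centre of its underside.
- glue_red: Small black and red glue bottle, 23 x 32 x 83 mm, standing, loose; bystander. Origin under its centre.
- thread_1: Wooden spool of dark thread, 25 mm across, 29 mm high, standing, loose; bystander. Origin under its centre.
- side_cutters: Red-handled side cutters, 42 x 110 x 13 mm, lying loose; bystander. Origin under its centre.
Not all that is in view belongs to the job. Of the things shaped like the blank, the wood one is meant.

How it is judged:
By the outcome, as a careful person would: the job done as asked, in the order asked, and still so for the second after the job is handed in, with the robot touching nothing.
It also fails if it takes over 61 s, if anything falls off the work surface, if the arm or the gripper's body presses on something with over 40 N, if the wrist force passes 120 N, or if a joint passes its speed limit or range.

ROBOT

A 7-joint arm with a two-finger parallel gripper is mounted at the origin on a cart in front of the work surface, level with it; the furniture and walls round the work are solid. World frame = base frame: x ahead of the robot, y to its left, z up, the work surface at z = 0. Lengths are in m, angles in rad, forces in N, time in s.
With the tool pointing down it reaches from about 0.4 to 0.9 m from the base axis. Payload 5.5 kg.
Tool frame: the origin (TCP) lies at the very end of the fingers, on their centre line; the grasp point (between the pads) lies 19 mm behind it; z points along the fingers, y is the line along which they close (so a half turn about z gives the same grasp; the last joint's range is limited). The gripper opens to 92 mm and grips with 3 to 60 N. Pads are 19 mm wide; open, the fingers measure 130 mm over their backs; the gripper's body (75 mm by 190 mm) begins 47 mm behind the grasp point.
Start: joints at [0.263, 0.501, -0.427, 1.55, 0.221, 1.138, -0.21], TCP at [0.65, 0, 0.227] pointing down, gripper open.
Joint ranges: [-2.88, 2.88], [-0.31, 2.03], [-1.54, 1.56], [0.2, 2.42], [-1.41, 4.55], [0.19, 2.02], [-2.57, 2.57]. Speed limits (rad/s): [2.57, 2.57, 3.14, 3.14, 3.14, 3.14, 3.14].

INTERFACE

Orientations are given as a unit quaternion [w, x, y, z].
In Python, from bench import bot gives the robot as it stands. The module is installed in compiled form; this text tells all that it offers.
- The arm moves only by the tool arm_command, never from a script. Its argument "plan" is a list of rows, each an object with "hand": the finger opening in mm, from 0 to 91.8; "dp": the shift along the tool's x, y, z in mm, a list of three; "twist": the turn about the tool's z in rad. In form: [{"hand": hand, "dp": [tx, ty, tz], "twist": twist}, ...]. A call has 1 to 5 rows; each row shifts and turns the commanded pose from where the row before left it, along the tool's axes as they then stand; what a row does not reach is not made up. A row lasts 1/12 s, in which the tool goes at most 41.7 mm and 7.16 degrees, less where a joint would pass 70% of its speed; a pose out of reach is approached as far as the arm can. A call with a gripper value outside its range is refused whole. The fingers move at their own pace and stop on an object; the grip force is fixed at half the most. Time passes only in rows, so rows that do not move let the fingers close. It gives the time, the measured TCP pose, the force, the opening and the grip force at its end, in the units of the state.
- bot.state(): the state, without advancing time (a new reading comes with each control period).
- bot.camera(name): name is "scene" or "side" or "wrist"; returns (picture, depth): 480x640x3 uint8, red, green, blue; 480x640 float32, m along the optical axis (not along the pixel's ray), 0 where there is no reading.
- bot.calibration(name): a dict with "camera_matrix" (3x3 intrinsics, pixels), "extrinsics" (4x4, takes a point from world to camera coordinates). Camera axes: x right, y up, looking along -z (the intrinsics and any distortion apply to the point x, -y, -z); pixel columns grow to the right and rows downward; lengths in m; the calibration is good to about 2 mm. A picture is of the moment at which its call begins: read the wrist's pose just before it. calibration takes no time and is no camera call; for the wrist camera it gives the pose at the moment of the call.
- bot.job_done(): hands the job in; it is judged then, once.
The state is a dict: "t": time; "q": joint angles; "joint_vel": joint speeds; "joint_torque": joint torques, N m; "position": TCP position; "ee_rot": TCP orientation; "wrist_force": force on the tool from outside, world axes, zero at the start; "moment": the same for the moment, N m; "finger_gap": finger opening in m; "grasp_force": force on a finger pad.
Only numpy, scipy, OpenCV 4.12 (cv2) and the standard library are available. Lean on these libraries where they do the work, as an engineer would, in place of code of your own. Each camera call takes 0.05 s, during which the arm holds its last target. There are 200 camera calls.

## Working session

There is one attempt and no reset: what is moved stays moved. The work goes in short steps, Python scripts to look and compute and a tool call to move; the robot and the scene stay as the last step left them, time stands still between calls to the robot, and variables do not carry over. Pictures are saved under pics/ and viewed, at most 10 in all, crops included, and the job is handed in when it is done.

Besides the shell and the picture viewer there is one more tool, called after ">>>" as a command line: name --argument value ..., lists and objects as JSON in quotes. arm_command: Moves the arm, as the interface text tells. Its arguments: {"type":"object","properties":{"plan":{"type":"array","items":{"type":"object","properties":{"hand":{"type":"number"},"dp":{"type":"array","items":{"type":"number"}},"twist":{"type":"number"}}}}},"required":["plan"]}

```bash
mkdir -p pics; cat > h.py <<'E'
from bench import bot
import numpy as np, cv2
def cam(n):
    c=bot.calibration(n); p,d=bot.camera(n); return p,d,np.array(c["camera_matrix"]),np.array(c["extrinsics"])
def cloud(d,K,E):
    v,u=np.mgrid[:480,:640]; X=np.stack([(u-K[0,2])/K[0,0]*d,-(v-K[1,2])/K[1,1]*d,-d],-1)
    R,t=E[:3,:3],E[:3,3]; return (X-t)@R
E
python3 - <<'E'
from h import *
for n in("scene","side","wrist"):
    p,d,K,E=cam(n); cv2.imwrite(f"pics/{n}0.png",p[:,:,::-1]); np.savez(f"{n}0.npz",p=p,d=d,K=K,E=E); print(n,bot.calibration(n).keys(),K.tolist(),(-E[:3,:3].T@E[:3,3]).round(3))
s=bot.state(); print(s)
E
```

```text
scene dict_keys(['camera_matrix', 'extrinsics']) [[558.507152003936, 0.0, 320.67211421334963], [0.0, 558.507152003936, 228.15932335179744], [0.0, 0.0, 1.0]] [0.204 0.679 0.731]
side dict_keys(['camera_matrix', 'extrinsics']) [[506.9788032562099, 0.0, 321.55483926590813], [0.0, 506.9788032562099, 234.3343354376424], [0.0, 0.0, 1.0]] [ 0.492 -0.722  0.437]
wrist dict_keys(['camera_matrix', 'extrinsics']) [[358.4785569618673, 0.0, 325.0243915011352], [0.0, 358.4785569618673, 236.429738451715], [0.0, 0.0, 1.0]] [0.65  0.066 0.384]
{'t': 0.15, 'q': array([ 0.26319708,  0.50167692, -0.42682978,  1.55117547,  0.22077979,
        1.13834117, -0.21034259]), 'joint_vel': array([ 0.00010846, -0.00048165, -0.00076844, -0.00255903, -0.00023494,
       -0.00038477, -0.00042405]), 'joint_torque': array([-7.47210433e-03, -5.67105460e+01, -5.82536548e+00, -2.79454994e+01,
       -6.86119194e-02,  2.65310478e-02,  1.03786256e-04]), 'position': array([ 6.49455943e-01, -2.51063463e-05,  2.25903177e-01]), 'ee_rot': array([-5.77768956e-04,  7.07111556e-01,  7.07101578e-01, -5.21190879e-04]), 'wrist_force': array([-0.03012514, -0.34680519, -0.02496666]), 'moment': array([ 0.0512357 ,  0.04173424, -0.03038389]), 'grasp_force': 0.0, 'finger_gap': 0.09164190929363596}
```

View pics/scene0.png

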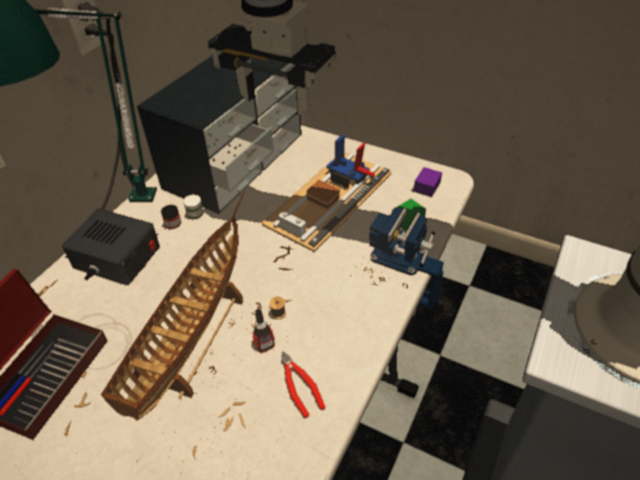

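View pics/side0.png

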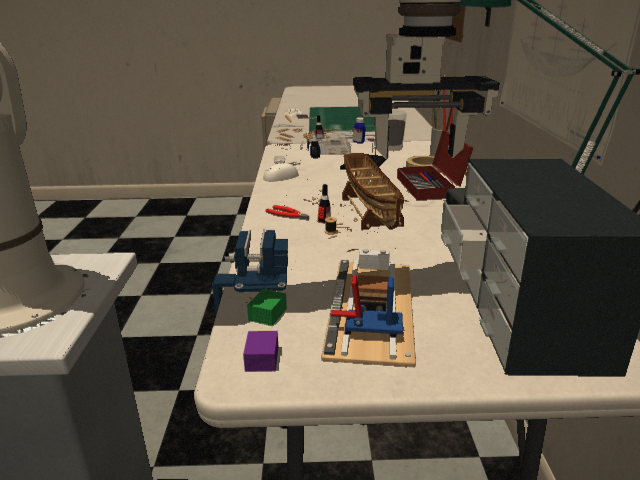

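View pics/wrist0.png

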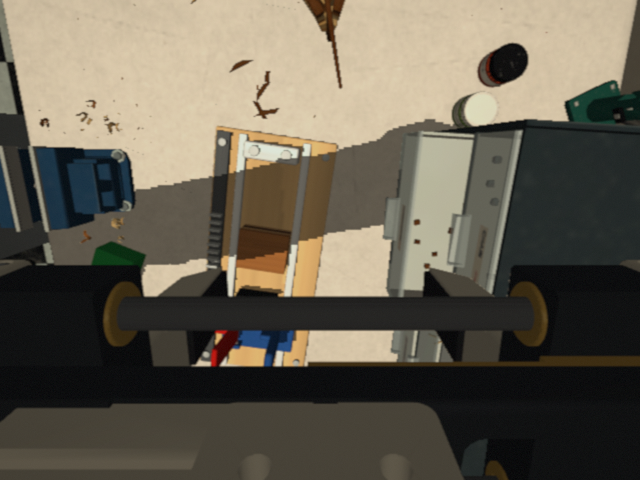

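Scene: the jig lies around (325,205) px, with the red lever at (360,158), blue grip at (340,150), blank at (322,192) and end stop at (292,220). Side: lever at (355,295), grip at (390,300), and a drawer unit on the far side. Wrist: the bed's far edge is at (217–335, 127–150), the stop at (270,152) and the blank at (265,250).

```bash
cat > m.py <<'E'
from h import *
import sys
tag=sys.argv[1] if len(sys.argv)>1 else "0"
P=[];C=[]
for n in("scene","side","wrist"):
    z=np.load(f"{n}{tag}.npz"); X=cloud(z["d"],z["K"],z["E"]); ok=(z["d"]>0)
    x=X[ok]; c=z["p"][ok].astype(int)
    roi=(x[:,0]>.4)&(x[:,0]<.95)&(x[:,1]>-.35)&(x[:,1]<.35)&(x[:,2]<.2)&(x[:,2]>-.02); x=x[roi];c=c[roi]
    r,g,b=c.T
    blue=(b>1.6*r)&(b>60)&(x[:,2]>.06); red=(r>2.2*g)&(r>90)&(x[:,2]>.05)
    print(n)
    for nm,m in(("blue",blue),("red",red)):
        q=x[m]
        if len(q)>5: print(nm,len(q),np.percentile(q,[2,50,98],axis=0).round(4).tolist())
    tb=(x[:,2]<.004); print("table z med",np.median(x[tb][:,2]))
    P.append(x);C.append(c)
x=np.vstack(P); np.save("pc.npy",x)
# bed: heights 5..30mm connected
G=np.zeros((700,550),np.uint8); m=(x[:,2]>.0055)&(x[:,2]<.03)
G[((x[m][:,1]+.35)*1000).astype(int).clip(0,699),((x[m][:,0]-.4)*1000).astype(int).clip(0,549)]=255
G=cv2.morphologyEx(G,cv2.MORPH_CLOSE,np.ones((5,5)))
G=cv2.morphologyEx(G,cv2.MORPH_OPEN,np.ones((5,5)))
for c in cv2.findContours(G,0,1)[0]:
    if cv2.contourArea(c)>8000: print(cv2.minAreaRect(c),cv2.contourArea(c),cv2.boxPoints(cv2.minAreaRect(c)).tolist())
H=np.zeros((700,550)); np.maximum.at(H,(((x[:,1]+.35)*1000).astype(int).clip(0,699),((x[:,0]-.4)*1000).astype(int).clip(0,549)),x[:,2].clip(0))
cv2.imwrite(f"pics/h{tag}.png",cv2.applyColorMap((H/.2*255).clip(0,255).astype(np.uint8),2))
E
python3 m.py
```

```text
scene
blue 233 [[0.4147, -0.1407, 0.0719], [0.4231, 0.0268, 0.0837], [0.5949, 0.0569, 0.0935]]
red 23 [[0.5423, -0.137, 0.0894], [0.5452, -0.1244, 0.0935], [0.548, -0.1159, 0.0966]]
table z med 0.0007476885762037486
side
blue 370 [[0.4149, -0.1479, 0.0634], [0.4392, 0.0174, 0.0825], [0.5987, 0.0538, 0.0932]]
red 121 [[0.544, -0.1401, 0.0515], [0.548, -0.1376, 0.0788], [0.5523, -0.1173, 0.0946]]
table z med -0.00029583171242012423
wrist
blue 2632 [[0.4137, -0.1239, 0.0639], [0.4293, 0.0305, 0.0825], [0.5965, 0.0604, 0.0928]]
red 96 [[0.5441, -0.13, 0.0925], [0.5474, -0.122, 0.094], [0.5506, -0.1144, 0.0954]]
table z med 0.0002744641804197763
((179.2622528076172, 292.7951354980469), (274.2691345214844, 126.70849609375), 81.51567840576172) 33458.5 [[96.36866760253906, 166.50852966308594], [221.6905059814453, 147.8141326904297], [262.15582275390625, 419.08172607421875], [136.83399963378906, 437.776123046875]]
```

```bash
cat >> h.py <<'E'
O=np.array([.579,-.057]); a=np.deg2rad(-8.49)
ex=np.array([np.cos(a),np.sin(a)]); ey=np.array([-np.sin(a),np.cos(a)])
def jig(x): 
    d=x[...,:2]-O; return np.stack([d@ex,d@ey,x[...,2]],-1)
E
python3 - <<'E'
from h import *
al=[]
for n in("scene","side","wrist"):
    z=np.load(f"{n}0.npz"); X=jig(cloud(z["d"],z["K"],z["E"])); ok=z["d"]>0; x=X[ok]*1000; c=z["p"][ok].astype(int); r,g,b=c.T
    box=(abs(x[:,0])<75)&(abs(x[:,1])<150)&(x[:,2]<110); print(n)
    for nm,m in(("bluegrip",(b>1.6*r)&(b>60)&(x[:,2]>45)),("redtop",(r>2.2*g)&(r>80)&(x[:,2]>80)),("bluebase",(b>1.6*r)&(b>50)&(x[:,2]<45)&(x[:,2]>10)),
       ("stop z>33",(abs(x[:,0])<24)&(x[:,2]>33)&(x[:,1]>45)),("blanktop",(abs(x[:,0])<24)&(abs(x[:,2]-36)<3)&(x[:,1]>-30)&(x[:,1]<60)),("rack",(x[:,0]<-42)&(x[:,2]>17)&(x[:,2]<26))):
        q=x[m&box]
        if len(q)>5: print(nm,len(q),np.percentile(q,[2,50,98],axis=0).round(1).tolist())
    al.append(x)
x=np.vstack(al)
# surroundings taller than 100 mm in corridor
m=(x[:,2]>95)&(x[:,2]<300)&(x[:,1]>-130)&(x[:,1]<110)&(x[:,0]<250)&(x[:,0]>-200)
q=x[m]
for lo in range(-120,110,40):
    s=q[(q[:,1]>=lo)&(q[:,1]<lo+40)&(q[:,0]>40)]; 
    if len(s): print(lo,len(s),s[:,0].min().round(),np.percentile(s[:,0],2).round(), s[np.argmin(s[:,0])].round())
E
```

```text
scene
bluegrip 32 [[22.8, -83.1, 45.4], [24.9, -72.6, 92.7], [29.0, -59.5, 95.5]]
redtop 25 [[-26.5, -84.1, 88.9], [-23.4, -71.7, 93.4], [-21.0, -61.9, 96.6]]
bluebase 311 [[-30.9, -88.6, 27.8], [8.4, -62.5, 31.1], [40.5, -50.6, 43.4]]
stop z>33 196 [[-23.0, 111.2, 33.3], [0.1, 120.7, 38.7], [23.0, 127.5, 43.7]]
blanktop 370 [[-22.2, -0.8, 33.3], [-0.2, 20.6, 36.3], [22.9, 40.0, 38.8]]
rack 287 [[-57.9, -113.3, 17.1], [-51.9, -1.1, 20.7], [-45.0, 117.2, 24.6]]
side
bluegrip 126 [[24.7, -88.4, 46.5], [27.3, -84.9, 88.1], [31.4, -64.5, 93.4]]
redtop 70 [[-23.8, -86.2, 80.4], [-20.8, -83.4, 92.0], [-17.5, -63.2, 94.8]]
bluebase 946 [[-28.0, -95.8, 24.3], [9.1, -85.7, 29.8], [45.1, -54.4, 42.4]]
stop z>33 186 [[-22.7, 107.1, 33.3], [-0.3, 112.7, 37.6], [22.8, 123.3, 42.6]]
blanktop 417 [[-19.4, -2.5, 33.7], [2.0, 16.2, 35.8], [23.6, 38.5, 37.2]]
rack 308 [[-55.6, -86.3, 17.2], [-49.8, -11.6, 20.8], [-44.2, 46.8, 24.4]]
wrist
bluegrip 102 [[23.8, -79.2, 49.3], [27.7, -64.4, 92.9], [31.6, -59.3, 94.3]]
redtop 99 [[-24.3, -76.8, 92.5], [-21.4, -68.9, 94.0], [-19.1, -61.1, 95.4]]
bluebase 716 [[-12.2, -92.4, 28.9], [12.8, -82.5, 30.5], [44.5, -69.5, 43.4]]
stop z>33 881 [[-22.8, 109.8, 36.2], [0.2, 117.6, 38.4], [23.0, 125.1, 43.1]]
blanktop 1747 [[-20.7, -0.6, 34.5], [1.2, 19.4, 36.3], [23.1, 38.6, 37.8]]
rack 427 [[-56.0, -120.0, 17.2], [-49.8, 15.9, 21.6], [-44.3, 120.0, 23.5]]
-120 2261 158.0 168.0 [158. -82. 150.]
-80 2877 153.0 158.0 [153. -45. 155.]
-40 2699 160.0 162.0 [160.  -2. 193.]
0 2978 115.0 124.0 [115.  40. 300.]
40 7224 105.0 106.0 [105.  79. 254.]
80 12733 103.0 105.0 [103. 105. 299.]
```

View pics/h0.png

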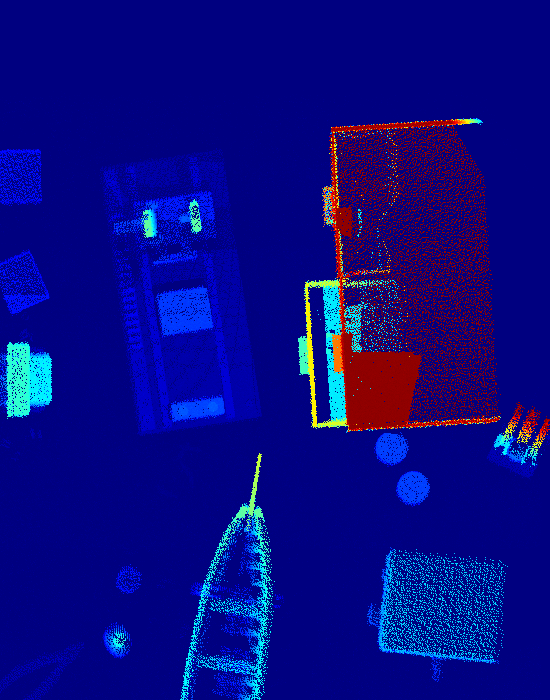

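```bash
python3 - <<'E'
from h import *
x=jig(np.load("pc.npy"))*1000
m=(x[:,2]>40)&(x[:,2]<200)&(x[:,0]>70)&(x[:,0]<170)
q=x[m]
for lo in range(-120,140,20):
    s=q[(q[:,1]>=lo)&(q[:,1]<lo+20)]
    for z0 in range(40,200,40):
        t=s[(s[:,2]>=z0)&(s[:,2]<z0+40)]
        if len(t)>3: print(lo,z0,len(t),np.percentile(t[:,0],[1,5]).round(),t[:,2].max().round())
tgt=O+ex*.0055+ey*(-.0735); print("pregrasp",tgt, O+ex*.0085+ey*.0355)
E
```

```text
-120 160 7 [169. 169.] 191.0
-100 40 23 [166. 167.] 62.0
-100 80 47 [159. 160.] 119.0
-100 120 72 [158. 159.] 159.0
-100 160 66 [167. 168.] 198.0
-80 40 220 [164. 165.] 70.0
-80 80 254 [157. 158.] 119.0
-80 120 247 [156. 157.] 160.0
-80 160 228 [164. 165.] 198.0
-60 40 344 [163. 164.] 80.0
-60 80 396 [156. 157.] 120.0
-60 120 215 [154. 155.] 160.0
-60 160 355 [162. 163.] 199.0
-40 40 199 [163. 164.] 80.0
-40 80 436 [164. 165.] 120.0
-40 120 201 [163. 164.] 160.0
-40 160 259 [161. 162.] 199.0
-20 40 94 [162. 162.] 80.0
-20 80 315 [162. 163.] 120.0
-20 120 419 [161. 162.] 160.0
-20 160 245 [160. 161.] 200.0
0 40 451 [126. 127.] 80.0
0 80 980 [126. 126.] 120.0
0 120 243 [126. 127.] 160.0
0 160 221 [159. 160.] 200.0
20 40 535 [124. 125.] 80.0
20 80 424 [123. 124.] 120.0
20 120 293 [123. 124.] 160.0
20 160 208 [157. 158.] 198.0
40 40 778 [123. 123.] 80.0
40 80 450 [121. 122.] 120.0
40 120 376 [121. 122.] 160.0
40 160 292 [155. 157.] 199.0
60 40 734 [122. 139.] 80.0
60 80 812 [111. 112.] 120.0
60 120 921 [120. 121.] 160.0
60 160 1380 [153. 154.] 200.0
80 40 860 [119. 137.] 80.0
80 80 810 [109. 110.] 120.0
80 120 1112 [118. 119.] 160.0
80 160 2190 [152. 152.] 199.0
100 40 1047 [117. 118.] 80.0
100 80 479 [116. 117.] 120.0
100 120 869 [117. 118.] 160.0
100 160 2566 [151. 152.] 199.0
120 40 1190 [116. 117.] 80.0
120 80 507 [114. 115.] 120.0
120 120 883 [115. 116.] 160.0
120 160 2883 [149. 150.] 200.0
pregrasp [ 0.57358842 -0.13050656] [ 0.59264796 -0.02314393]
```

>>> arm_command --plan '[{"hand":91.8,"dp":[-33,-18,0],"twist":0},{"hand":91.8,"dp":[-33,-18,0],"twist":0},{"hand":91.8,"dp":[-33,-18,0],"twist":0},{"hand":91.8,"dp":[-32,-19,0],"twist":0.074},{"hand":91.8,"dp":[0,0,30],"twist":0.074}]'

```text
t: 0.57
position: [0.5768, -0.1419, 0.2013]
ee_rot: [0.005, 0.762, 0.647, -0.0]
wrist_force: [0.9, -1.5, 0.2]
finger_gap: 0.0919
grasp_force: 0.0
```

>>> arm_command --plan '[{"hand":91.8,"dp":[0,0,0],"twist":0},{"hand":91.8,"dp":[0,0,0],"twist":0},{"hand":91.8,"dp":[0,0,0],"twist":0}]'

```text
t: 0.82
position: [0.5777, -0.1293, 0.1974]
ee_rot: [-0.0, 0.756, 0.654, 0.001]
wrist_force: [-0.1, 0.1, 0.6]
finger_gap: 0.0918
grasp_force: 0.0
```

>>> arm_command --plan '[{"hand":91.8,"dp":[-2,-1,35],"twist":0.004},{"hand":91.8,"dp":[0,0,35],"twist":0},{"hand":91.8,"dp":[0,0,35],"twist":0},{"hand":91.8,"dp":[0,0,20],"twist":0},{"hand":91.8,"dp":[0,0,12],"twist":0}]'

```text
t: 1.23
position: [0.5754, -0.1306, 0.0578]
ee_rot: [-0.001, 0.757, 0.653, -0.0]
wrist_force: [-0.9, -0.1, -0.4]
finger_gap: 0.0915
grasp_force: 0.0
```

>>> arm_command --plan '[{"hand":91.8,"dp":[0,0,0],"twist":0},{"hand":91.8,"dp":[0,0,0],"twist":0},{"hand":91.8,"dp":[0,0,0],"twist":0}]'

```text
t: 1.48
position: [0.5778, -0.1324, 0.0617]
ee_rot: [0.001, 0.758, 0.652, 0.001]
wrist_force: [1.4, 0.9, -0.9]
finger_gap: 0.0919
grasp_force: 0.0
```

```bash
cat > look.py <<'E'
from h import *
import sys
t=sys.argv[1]; P=[]
s=bot.state()
from scipy.spatial.transform import Rotation as Ro
w,a_,b_,c_=s["ee_rot"]; R=Ro.from_quat([a_,b_,c_,w]).as_matrix()
print("tcp jig mm",(jig(s["position"])*1000).round(1),"tool y in jig",[round(float(R[:2,1]@e),4) for e in(ex,ey)],"F jig",(s["wrist_force"][:2]@ex).round(1),(s["wrist_force"][:2]@ey).round(1),s["wrist_force"][2].round(1),"gap",s["finger_gap"],"t",s["t"])
for n in sys.argv[2:]:
    p,d,K,E=cam(n); X=jig(cloud(d,K,E)); ok=d>0; x=X[ok]*1000; r,g,b=p[ok].astype(int).T
    box=(abs(x[:,0])<75)&(abs(x[:,1])<150)&(x[:,2]<110); print(n)
    for nm,m in(("bluegrip",(b>1.6*r)&(b>60)&(x[:,2]>45)),("redtop",(r>2.2*g)&(r>80)&(x[:,2]>80)),("redlow",(r>2.2*g)&(r>80)&(x[:,2]<80)),("bluebase",(b>1.6*r)&(b>50)&(x[:,2]<45)&(x[:,2]>10)),("blank",(abs(x[:,0])<24)&(abs(x[:,2]-36)<3)&(r>1.5*b)&(r<2.5*g)),
       ("stop",(abs(x[:,0])<24)&(x[:,2]>33)&(x[:,2]<45)&(x[:,1]>95))):
        q=x[m&box]
        if len(q)>5: print(nm,len(q),np.percentile(q,[2,50,98],axis=0).round(1).tolist())
    u=E@np.r_[ex*0+O,.05,1]; c=(K@np.array([u[0],-u[1],-u[2]])); c=(c[:2]/c[2]).astype(int)
    x0,y0=max(c[0]-110,0),max(c[1]-110,0)
    P.append(cv2.resize(p[y0:y0+220,x0:x0+220,::-1],(400,400),interpolation=2))
cv2.imwrite(f"pics/{t}.png",np.hstack(P))
E
python3 look.py a scene side
```

```text
tcp jig mm [  9.9 -74.8  61.7] tool y in jig [1.0, -0.0025] F jig 1.2 1.1 -0.9 gap 0.09188446342901796 t 1.4833
scene
redtop 9 [[-25.5, -78.2, 82.3], [-23.8, -71.7, 93.6], [-23.0, -59.7, 97.4]]
redlow 39 [[-52.5, -73.8, 37.3], [-36.3, -69.4, 40.2], [-19.4, -59.7, 73.1]]
bluebase 14 [[-26.2, -87.1, 28.5], [10.6, -58.4, 31.1], [38.6, -50.7, 39.2]]
blank 380 [[-22.5, -34.3, 33.6], [-1.6, 19.9, 36.4], [23.1, 40.3, 38.7]]
stop 204 [[-23.2, 111.0, 33.8], [0.8, 121.0, 38.8], [23.1, 127.5, 43.7]]
side
bluegrip 20 [[27.0, -88.5, 48.5], [28.2, -86.9, 76.7], [30.9, -85.6, 91.8]]
redtop 44 [[-23.0, -85.6, 80.9], [-20.2, -83.7, 88.6], [-17.2, -66.2, 93.6]]
redlow 217 [[-51.2, -86.4, 34.6], [-21.6, -78.5, 39.2], [-12.8, -70.0, 77.9]]
bluebase 699 [[-27.0, -96.2, 24.1], [14.4, -88.8, 29.7], [45.0, -56.2, 42.5]]
blank 435 [[-19.5, -34.7, 33.3], [2.0, 14.7, 35.7], [23.6, 38.1, 37.1]]
stop 130 [[-22.3, 107.8, 36.6], [-1.1, 114.4, 38.1], [22.8, 123.1, 42.7]]
```

View pics/a.png

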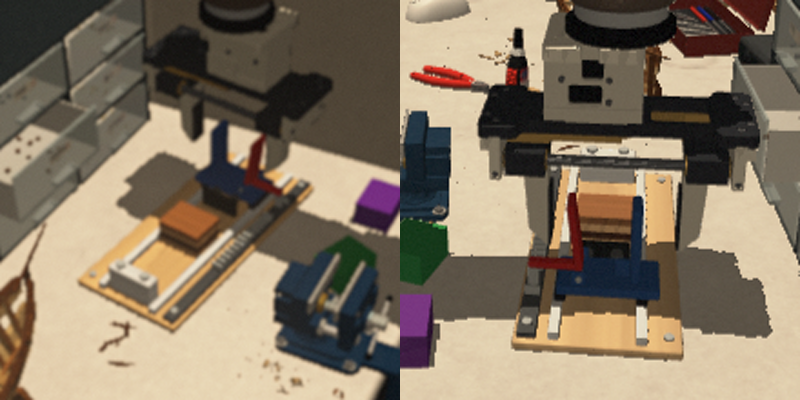

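The fingers straddle the handle in both views; in the right panel the lever is at (577,230), the grip at (637,225), and the fingers at (540,205) and (690,205). Closing.

>>> arm_command --plan '[{"hand":60,"dp":[0,-1,1],"twist":0},{"hand":60,"dp":[0,0,0],"twist":0},{"hand":60,"dp":[0,0,0],"twist":0},{"hand":60,"dp":[0,0,0],"twist":0},{"hand":50,"dp":[0,0,0],"twist":0}]'

```text
t: 2.0
position: [0.5746, -0.1327, 0.0588]
ee_rot: [-0.0, 0.759, 0.651, -0.0]
wrist_force: [-2.9, 0.7, 3.0]
finger_gap: 0.0632
grasp_force: 1.8
```

>>> arm_command --plan '[{"hand":38,"dp":[0,0,0],"twist":0},{"hand":38,"dp":[0,0,0],"twist":0},{"hand":38,"dp":[0,0,0],"twist":0},{"hand":38,"dp":[0,0,0],"twist":0},{"hand":38,"dp":[0,0,0],"twist":0}]'

```text
t: 2.42
position: [0.5766, -0.133, 0.0588]
ee_rot: [0.001, 0.759, 0.651, 0.001]
wrist_force: [5.7, -1.5, -3.4]
finger_gap: 0.0449
grasp_force: 30.5
```

```bash
python3 look.py b scene side
```

```text
tcp jig mm [  8.9 -75.5  58.8] tool y in jig [1.0, -0.0036] F jig 5.9 -0.7 -3.4 gap 0.04493203849775709 t 2.4167
scene
redlow 22 [[-47.7, -77.7, 40.1], [-20.1, -69.8, 49.2], [-11.2, -58.8, 74.4]]
bluebase 17 [[-26.9, -79.6, 28.5], [4.7, -64.5, 31.1], [36.5, -51.1, 43.5]]
blank 385 [[-22.2, -35.4, 33.3], [-0.7, 19.9, 36.5], [22.4, 40.5, 38.7]]
stop 202 [[-23.4, 110.6, 33.4], [-0.7, 121.3, 38.5], [22.4, 127.2, 43.7]]
side
bluegrip 16 [[27.6, -89.2, 55.7], [28.5, -86.9, 75.3], [30.6, -85.2, 89.2]]
redtop 50 [[-9.4, -86.3, 80.9], [-5.8, -84.0, 89.0], [-3.0, -66.8, 94.1]]
redlow 221 [[-49.8, -86.0, 37.8], [-19.9, -78.8, 46.0], [-6.5, -70.7, 78.8]]
bluebase 675 [[-27.0, -96.2, 24.0], [15.2, -89.4, 29.6], [45.0, -57.0, 42.9]]
blank 318 [[-15.2, -34.4, 33.5], [8.1, 15.8, 35.8], [23.6, 38.6, 37.2]]
stop 175 [[-21.8, 107.5, 33.1], [0.5, 111.7, 37.6], [22.8, 123.3, 42.3]]
```

>>> arm_command --plan '[{"hand":38,"dp":[6,0,0],"twist":0},{"hand":38,"dp":[10,0,0],"twist":0},{"hand":38,"dp":[12,0,0],"twist":0},{"hand":38,"dp":[12,0,0],"twist":0},{"hand":38,"dp":[10,0,0],"twist":0}]'

```text
t: 2.93
position: [0.584, -0.0834, 0.0588]
ee_rot: [0.001, 0.759, 0.651, 0.001]
wrist_force: [4.9, -2.6, -3.9]
finger_gap: 0.0447
grasp_force: 30.5
```

>>> arm_command --plan '[{"hand":38,"dp":[10,0,0],"twist":0},{"hand":38,"dp":[10,0,0],"twist":0},{"hand":38,"dp":[8,0,0],"twist":0},{"hand":38,"dp":[5,0,0],"twist":0},{"hand":38,"dp":[0,0,0],"twist":0}]'

```text
t: 3.35
position: [0.5891, -0.0492, 0.0588]
ee_rot: [0.001, 0.758, 0.652, 0.001]
wrist_force: [5.6, 0.1, -3.7]
finger_gap: 0.0444
grasp_force: 30.4
```

```bash
python3 look.py c scene side
```

```text
tcp jig mm [ 8.8  9.2 58.8] tool y in jig [1.0, -0.0023] F jig 5.5 0.9 -3.7 gap 0.04441629558967057 t 3.35
scene
redtop 9 [[-10.1, 14.4, 84.8], [-7.6, 21.3, 92.5], [-6.7, 24.8, 94.3]]
redlow 65 [[-50.1, 11.1, 39.7], [-20.4, 17.0, 47.5], [-10.0, 24.4, 74.5]]
bluebase 6 [[13.8, -3.1, 28.9], [15.9, 5.0, 30.3], [17.8, 19.0, 42.8]]
blank 425 [[-22.6, 33.9, 33.5], [-1.1, 72.4, 36.5], [23.1, 93.3, 38.8]]
stop 202 [[-23.2, 111.0, 33.6], [-0.2, 121.2, 38.8], [23.3, 127.4, 43.6]]
side
redtop 32 [[-9.1, -2.8, 80.6], [-6.3, -0.2, 87.5], [-3.4, 8.6, 93.2]]
redlow 150 [[-50.2, -2.3, 37.7], [-16.7, 4.7, 46.2], [-6.0, 13.3, 78.0]]
bluebase 353 [[-25.7, -12.5, 24.1], [15.1, -8.4, 29.7], [44.9, 19.2, 43.3]]
blank 258 [[-7.3, 49.8, 33.4], [8.2, 68.0, 35.7], [23.3, 91.6, 37.2]]
stop 128 [[-14.9, 107.9, 33.2], [9.0, 112.5, 37.5], [22.9, 122.8, 42.4]]
```

>>> arm_command --plan '[{"hand":38,"dp":[4,0,0],"twist":0},{"hand":38,"dp":[4,0,0],"twist":0},{"hand":38,"dp":[2,0,0],"twist":0},{"hand":38,"dp":[0,0,0],"twist":0}]'

```text
t: 3.78
position: [0.5904, -0.0404, 0.0588]
ee_rot: [0.001, 0.759, 0.652, 0.001]
wrist_force: [4.6, -0.4, -3.3]
finger_gap: 0.0447
grasp_force: 30.4
```

>>> arm_command --plan '[{"hand":38,"dp":[2,0,0],"twist":0},{"hand":38,"dp":[0,0,0],"twist":0}]'

```text
t: 3.95
position: [0.5906, -0.0389, 0.0588]
ee_rot: [0.001, 0.759, 0.651, 0.001]
wrist_force: [5.2, -1.4, -2.9]
finger_gap: 0.0445
grasp_force: 30.4
```

>>> arm_command --plan '[{"hand":38,"dp":[2,0,0],"twist":0},{"hand":38,"dp":[0,0,0],"twist":0}]'

```text
t: 4.12
position: [0.5909, -0.0371, 0.0588]
ee_rot: [0.001, 0.759, 0.651, 0.001]
wrist_force: [5.9, -1.8, -3.0]
finger_gap: 0.0444
grasp_force: 30.4
```

>>> arm_command --plan '[{"hand":38,"dp":[2,0,0],"twist":0},{"hand":38,"dp":[0,0,0],"twist":0}]'

```text
t: 4.28
position: [0.5912, -0.0351, 0.0588]
ee_rot: [0.001, 0.759, 0.651, 0.001]
wrist_force: [4.8, -1.5, -2.6]
finger_gap: 0.0446
grasp_force: 30.4
```

```bash
python3 look.py d scene side
```

```text
tcp jig mm [ 8.8 23.5 58.8] tool y in jig [1.0, -0.004] F jig 5.0 -0.8 -2.6 gap 0.0446046148982677 t 4.2833
scene
redtop 11 [[-10.3, 28.3, 81.8], [-8.3, 35.6, 91.4], [-6.8, 38.3, 94.9]]
redlow 67 [[-50.7, 25.2, 40.0], [-23.1, 30.2, 47.6], [-11.7, 38.2, 74.2]]
blank 407 [[-22.6, 62.0, 33.6], [-0.7, 85.5, 36.6], [23.2, 106.2, 38.6]]
stop 333 [[-22.8, 95.8, 33.5], [-0.8, 114.9, 37.8], [22.8, 126.9, 43.8]]
side
redtop 29 [[-8.4, 11.8, 81.2], [-6.7, 14.2, 88.9], [-3.6, 31.3, 93.6]]
redlow 149 [[-49.8, 12.5, 38.3], [-15.0, 16.6, 46.1], [-6.4, 28.3, 78.0]]
bluebase 324 [[-25.1, 2.3, 24.3], [15.0, 5.9, 29.6], [43.9, 42.3, 42.7]]
blank 252 [[-7.9, 63.7, 33.2], [7.8, 83.1, 35.7], [23.2, 109.7, 37.0]]
stop 172 [[-15.0, 95.6, 34.2], [8.4, 110.4, 36.9], [22.9, 122.3, 42.4]]
```

View pics/d.png

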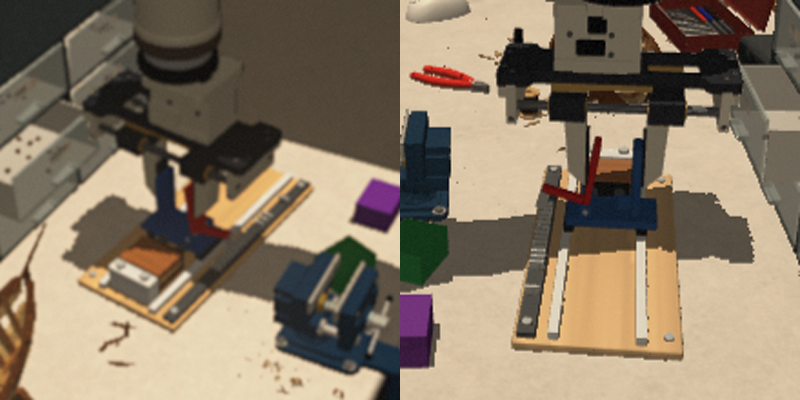

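The blank's far end (145,262, left panel) is nearly at the stop (130,280), and the lever is still squeezed. No contact force yet, so I'm continuing slowly.

>>> arm_command --plan '[{"hand":38,"dp":[2,0,0],"twist":0},{"hand":38,"dp":[0,0,0],"twist":0}]'

```text
t: 4.55
position: [0.5914, -0.0332, 0.0588]
ee_rot: [0.001, 0.759, 0.651, 0.001]
wrist_force: [5.6, -1.3, -2.6]
finger_gap: 0.0448
grasp_force: 30.4
```

>>> arm_command --plan '[{"hand":38,"dp":[2,0,0],"twist":0},{"hand":38,"dp":[0,0,0],"twist":0}]'

```text
t: 4.72
position: [0.5917, -0.0316, 0.0588]
ee_rot: [0.001, 0.759, 0.651, 0.001]
wrist_force: [5.6, -3.0, -2.2]
finger_gap: 0.0445
grasp_force: 30.4
```

>>> arm_command --plan '[{"hand":38,"dp":[2,0,0],"twist":0},{"hand":38,"dp":[0,0,0],"twist":0}]'

```text
t: 4.88
position: [0.5918, -0.0307, 0.0588]
ee_rot: [0.001, 0.759, 0.651, 0.0]
wrist_force: [4.7, -3.7, -1.9]
finger_gap: 0.0446
grasp_force: 30.4
```

>>> arm_command --plan '[{"hand":38,"dp":[2,0,0],"twist":0},{"hand":38,"dp":[2,0,0],"twist":0},{"hand":38,"dp":[0,0,0],"twist":0},{"hand":38,"dp":[0,0,0],"twist":0}]'

```text
t: 5.22
position: [0.5922, -0.0278, 0.0588]
ee_rot: [0.002, 0.759, 0.651, -0.0]
wrist_force: [3.6, -5.6, -1.6]
finger_gap: 0.0447
grasp_force: 30.4
```

```bash
python3 look.py e side scene
```

```text
tcp jig mm [ 8.8 30.8 58.8] tool y in jig [1.0, -0.0058] F jig 4.4 -5.0 -1.6 gap 0.044669728123547095 t 5.2167
side
redtop 27 [[-8.7, 20.1, 81.2], [-5.9, 21.8, 87.6], [-3.6, 34.7, 93.5]]
redlow 138 [[-49.4, 19.6, 38.4], [-14.7, 23.7, 46.5], [-5.5, 34.8, 78.3]]
bluebase 318 [[-26.5, 9.4, 23.8], [15.6, 12.9, 29.2], [43.9, 44.3, 42.2]]
blank 253 [[-8.1, 66.4, 33.5], [7.8, 85.7, 35.7], [23.1, 109.8, 37.2]]
stop 166 [[-15.0, 96.3, 34.6], [7.7, 110.5, 36.9], [22.9, 122.1, 42.3]]
scene
redtop 11 [[-10.2, 37.9, 81.0], [-8.4, 43.5, 91.1], [-6.4, 46.4, 96.1]]
redlow 70 [[-51.6, 31.0, 40.4], [-20.2, 37.9, 48.4], [-11.7, 46.3, 76.0]]
bluebase 6 [[-20.1, 19.3, 29.5], [9.9, 34.7, 31.1], [35.7, 47.2, 41.9]]
blank 382 [[-22.5, 65.3, 33.3], [-1.3, 87.9, 36.5], [22.7, 107.6, 38.7]]
stop 333 [[-22.7, 95.9, 33.6], [-1.0, 115.0, 37.6], [22.2, 126.7, 43.3]]
```

>>> arm_command --plan '[{"hand":38,"dp":[2,0,0],"twist":0},{"hand":38,"dp":[2,0,0],"twist":0},{"hand":38,"dp":[0,0,0],"twist":0},{"hand":38,"dp":[0,0,0],"twist":0},{"hand":38,"dp":[0,0,0],"twist":0}]'

```text
t: 5.73
position: [0.5927, -0.0251, 0.0588]
ee_rot: [0.002, 0.76, 0.65, -0.001]
wrist_force: [3.3, -7.9, -1.1]
finger_gap: 0.0447
grasp_force: 30.4
```

```bash
python3 look.py f side scene wrist
```

```text
tcp jig mm [ 8.8 33.6 58.8] tool y in jig [1.0, -0.0067] F jig 4.4 -7.3 -1.1 gap 0.044738752828111635 t 5.7333
side
redtop 27 [[-8.8, 22.2, 80.5], [-5.8, 24.4, 87.5], [-3.7, 28.2, 93.1]]
redlow 139 [[-49.7, 22.6, 38.2], [-17.4, 28.9, 46.1], [-6.6, 36.9, 77.8]]
bluebase 315 [[-25.7, 12.3, 24.3], [16.3, 15.6, 29.2], [44.0, 51.1, 43.0]]
blank 254 [[-8.0, 66.2, 33.3], [7.9, 85.1, 35.8], [23.2, 109.6, 37.3]]
stop 171 [[-14.9, 95.7, 34.8], [8.9, 109.8, 37.0], [22.9, 123.1, 42.3]]
scene
redtop 12 [[-11.6, 39.3, 82.6], [-8.5, 46.1, 92.2], [-6.5, 49.1, 94.8]]
redlow 71 [[-51.6, 34.4, 39.9], [-20.5, 40.6, 47.7], [-12.1, 48.7, 68.9]]
bluebase 6 [[10.1, 28.6, 29.8], [23.4, 39.6, 31.0], [40.8, 56.7, 44.1]]
blank 376 [[-22.7, 65.4, 33.8], [-1.6, 87.7, 36.5], [22.2, 107.1, 38.6]]
stop 335 [[-22.5, 95.6, 33.7], [-0.3, 115.2, 37.7], [22.1, 127.1, 43.7]]
wrist
bluegrip 478 [[23.9, 24.8, 66.7], [26.9, 45.1, 92.8], [30.2, 49.7, 94.2]]
redtop 375 [[-9.6, 26.0, 80.7], [-6.9, 46.2, 93.2], [-4.0, 48.4, 94.8]]
redlow 634 [[-38.3, 35.8, 39.4], [-25.3, 40.4, 44.6], [-9.0, 48.3, 78.0]]
bluebase 6923 [[-28.9, 18.3, 28.4], [7.8, 44.2, 30.3], [43.4, 57.9, 42.9]]
blank 7857 [[-21.4, 69.6, 34.5], [0.9, 90.2, 36.2], [23.1, 109.0, 37.6]]
stop 6567 [[-22.2, 95.6, 35.1], [0.4, 110.9, 37.3], [23.0, 124.8, 42.7]]
```

>>> arm_command --plan '[{"hand":52,"dp":[0,0,0],"twist":0},{"hand":62,"dp":[0,0,0],"twist":0},{"hand":75,"dp":[0,0,0],"twist":0},{"hand":85,"dp":[0,0,0],"twist":0},{"hand":85,"dp":[0,0,0],"twist":0}]'

```text
t: 6.3
position: [0.5927, -0.0202, 0.0589]
ee_rot: [0.0, 0.759, 0.652, 0.001]
wrist_force: [0.6, 1.4, -0.2]
finger_gap: 0.0733
grasp_force: 0.0
```

>>> arm_command --plan '[{"hand":85,"dp":[0,0,0],"twist":0},{"hand":85,"dp":[0,0,0],"twist":0},{"hand":85,"dp":[0,0,0],"twist":0}]'

```text
t: 6.55
position: [0.5924, -0.0206, 0.059]
ee_rot: [0.0, 0.759, 0.652, 0.0]
wrist_force: [0.7, -0.3, -0.2]
finger_gap: 0.0848
grasp_force: 0.0
```

```bash
python3 look.py g side wrist
```

```text
tcp jig mm [ 7.9 38.  59. ] tool y in jig [1.0, -0.0035] F jig 0.7 -0.2 -0.2 gap 0.08484549541329535 t 6.55
side
redtop 26 [[-22.7, 18.9, 80.2], [-20.8, 21.6, 88.2], [-17.8, 24.8, 93.8]]
redlow 133 [[-50.6, 19.0, 34.3], [-19.2, 24.5, 40.5], [-13.9, 32.9, 78.6]]
bluebase 333 [[-26.0, 9.1, 23.8], [14.8, 13.0, 29.3], [44.0, 48.5, 42.7]]
blank 317 [[-15.8, 64.8, 33.3], [3.6, 86.5, 35.7], [23.2, 109.9, 37.5]]
stop 228 [[-16.8, 95.9, 34.4], [2.8, 110.2, 37.1], [22.9, 123.0, 42.4]]
wrist
bluegrip 455 [[24.1, 22.2, 91.3], [26.9, 28.5, 93.0], [30.1, 34.9, 94.3]]
redtop 383 [[-24.5, 22.9, 92.5], [-21.9, 29.2, 93.9], [-19.7, 35.3, 95.0]]
redlow 451 [[-39.6, 29.3, 36.9], [-33.1, 34.7, 39.0], [-24.2, 38.1, 40.5]]
bluebase 6051 [[-29.0, 22.9, 28.3], [8.2, 42.7, 30.3], [43.9, 54.9, 43.0]]
blank 7683 [[-21.3, 69.5, 34.6], [0.8, 90.1, 36.2], [23.0, 108.9, 37.6]]
stop 6431 [[-22.2, 95.6, 35.1], [0.4, 111.1, 37.3], [23.0, 124.8, 42.7]]
```

View pics/g.png

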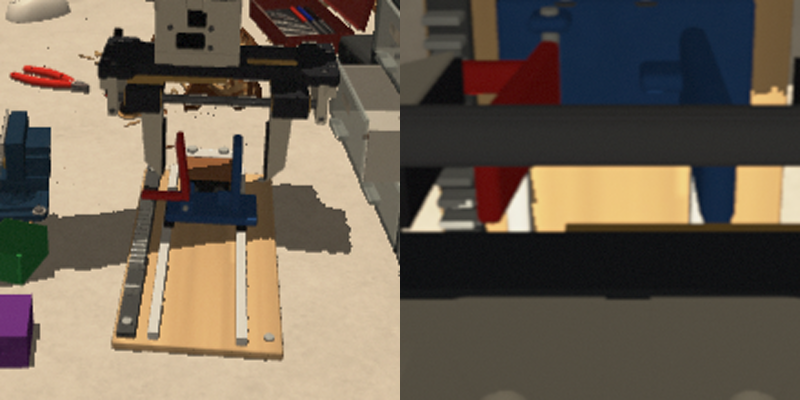

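The lever is back to its rest angle (top median x is -20.8, as at the start), so the pawl is in. The jaw settled back about 3 mm into the notch, and the pad is still pressed. Retracting straight up.

>>> arm_command --plan '[{"hand":90,"dp":[0,0,-10],"twist":0},{"hand":90,"dp":[0,0,-25],"twist":0},{"hand":90,"dp":[0,0,-35],"twist":0},{"hand":90,"dp":[0,0,-35],"twist":0},{"hand":90,"dp":[0,0,-30],"twist":0}]'

```text
t: 7.07
position: [0.5922, -0.0207, 0.1967]
ee_rot: [0.0, 0.759, 0.651, 0.001]
wrist_force: [0.5, 0.3, 0.8]
finger_gap: 0.0899
grasp_force: 0.0
```

>>> arm_command --plan '[{"hand":90,"dp":[0,0,0],"twist":0},{"hand":90,"dp":[0,0,0],"twist":0},{"hand":90,"dp":[0,0,0],"twist":0},{"hand":90,"dp":[0,0,0],"twist":0}]'

```text
t: 7.4
position: [0.5908, -0.0211, 0.1927]
ee_rot: [-0.001, 0.759, 0.651, -0.001]
wrist_force: [0.2, 0.3, -0.1]
finger_gap: 0.0902
grasp_force: 0.0
```

```bash
python3 look.py i side scene; python3 - <<'E'
from h import *
# pad compression: rubber/pad vs blank near face and jaw body front along centreline
p,d,K,E=cam("scene"); X=jig(cloud(d,K,E))*1000
m=(d>0)&(abs(X[...,0])<15)&(X[...,1]>15)&(X[...,1]<115)&(X[...,2]<50)
o=np.argsort(X[m][:,1]); q=X[m][o]; c=p[m][o]
for lo in range(20,76,3):
    s=(q[:,1]>=lo)&(q[:,1]<lo+3)
    if s.any(): print(lo,np.median(q[s][:,2]).round(),np.median(c[s],axis=0))
E
```

```text
tcp jig mm [  6.4  37.3 192.7] tool y in jig [1.0, -0.0038] F jig 0.1 0.3 -0.1 gap 0.09024889144240668 t 7.4
side
redtop 24 [[-22.6, 17.8, 80.5], [-20.8, 20.8, 87.8], [-17.7, 22.9, 93.7]]
redlow 127 [[-50.6, 18.9, 35.2], [-19.1, 23.1, 42.2], [-13.8, 31.6, 78.1]]
bluebase 346 [[-25.7, 9.6, 23.9], [17.8, 13.3, 29.3], [44.5, 47.5, 42.7]]
blank 311 [[-15.4, 67.7, 33.6], [3.7, 87.6, 35.7], [23.1, 110.1, 37.3]]
stop 224 [[-16.8, 96.3, 34.7], [2.5, 110.7, 37.0], [22.9, 122.5, 42.7]]
scene
redtop 14 [[-25.4, 25.8, 80.6], [-24.1, 37.9, 93.6], [-21.3, 46.0, 95.4]]
redlow 66 [[-51.7, 30.0, 36.7], [-32.3, 35.9, 40.0], [-17.6, 46.4, 77.2]]
blank 377 [[-22.3, 65.1, 33.6], [-1.4, 87.5, 36.3], [22.8, 107.2, 38.7]]
stop 330 [[-22.7, 95.8, 33.9], [-0.8, 114.9, 37.7], [22.3, 126.7, 43.6]]
20 31.0 [39.5 40.5 51. ]
23 31.0 [39. 41. 50.]
26 31.0 [39. 41. 52.]
29 32.0 [39.  40.  49.5]
32 32.0 [39. 40. 50.]
35 32.0 [39. 41. 51.]
38 30.0 [39. 41. 50.]
41 30.0 [39.5 41.5 51. ]
44 30.0 [42. 43. 50.]
47 30.0 [40. 41. 50.]
50 31.0 [40. 41. 51.]
53 29.0 [42.5 42.  45.5]
56 31.0 [45. 42. 40.]
59 31.0 [45. 39. 33.]
62 33.0 [46.5 37.  31.5]
65 35.0 [54. 40. 31.]
68 36.0 [62. 43. 29.]
71 36.0 [70. 46. 30.]
74 36.0 [71. 47. 30.]
```

View pics/i.png

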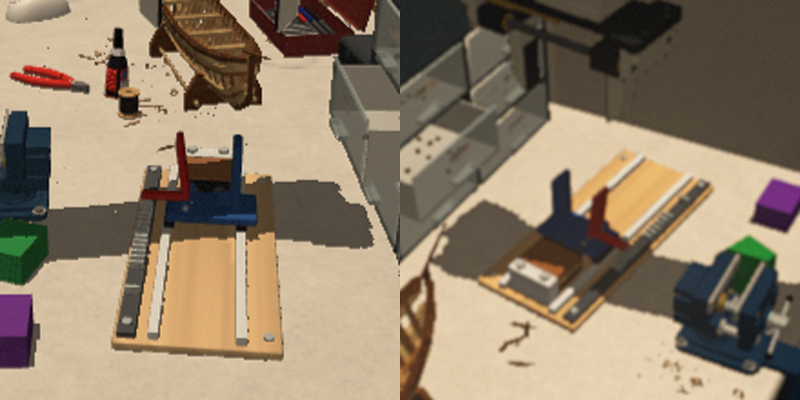

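The lever is at rest at (180,165, left panel), and the blank sits between pad and stop at (535,265, right panel). The bottle, spool and cutters are undisturbed and the robot is clear of everything. Handing in.

```bash
python3 -c "from bench import bot; print(bot.job_done())"
```

```text
the job is handed in; nothing more can be done
None
```

The blank is clamped against the end stop with the pad pressed in about 4 mm of its 12 (estimated from the pictures and the contact force), the pawl is down in a notch, and the job is handed in; no verdict was returned.

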